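# Complete the row of sample jars

### The arm

A 7-joint arm with a two-finger parallel gripper is mounted at the origin on the work surface. World frame = base frame: x ahead of the robot, y to its left, z up, the work surface at z = 0. Lengths are in mm, angles in rad, forces in N, time in s.
With the tool pointing down it reaches from about 400 to 900 mm from the base axis. Payload 5.5 kg.
Tool frame: the origin (TCP) lies where the fingers leave the gripper's body, on its centre line; the fingertips stand 73 mm ahead of it and the grasp point (between the pads) lies 54 mm ahead of it; z points along the fingers, y is the line along which they close (so a half turn about z gives the same grasp; the last joint's range is limited). The gripper opens to 85 mm and grips with 20 to 120 N. Pads are 22 mm wide; open, the fingers measure 114 mm over their backs; the gripper's body (76 mm by 85 mm) begins 54 mm behind the grasp point. The pads swing forward as they close: fully open they stand 13 mm farther back than shut.
Start: joints at [-0.939, 0.501, -0.427, 1.55, 0.221, 1.138, -0.21], TCP at [234.288, 606.306, 303.91] pointing down, gripper open.
Joint ranges: [-2.88, 2.88], [-0.31, 2.03], [-1.54, 1.56], [0.2, 2.42], [-1.41, 4.55], [0.19, 2.02], [-2.57, 2.57]. Speed limits (rad/s): [2.57, 2.57, 3.14, 3.14, 3.14, 3.14, 3.14].

### API

Orientations are given as a unit quaternion [x, y, z, w].
In Python, from plant import * gives the robot as it stands.
- The arm moves only by the shell command python3 -m pendant 'ROWS' [OPENING] [FORCE]. ROWS is a JSON object of lists of equal length, an entry for each row: "translation": the shift along the tool's x, y, z in mm, a list of three; "delta_rot": the turn, a rotation vector about the tool's x, y, z in degrees, a list of three. A call has 1 to 5 rows; each row shifts and turns the commanded pose from where the row before left it, along the tool's axes as they then stand; what a row does not reach is not made up. A row lasts 1/12 s, in which the tool goes at most 41.7 mm and 7.16 degrees, less where a joint would pass 70% of its speed; a pose out of reach is approached as far as the arm can. A call is refused whole if a number of a shift passes 41.7 or a number of a turn 7.16, either way. A call with a gripper value outside its range is refused whole. OPENING is the finger opening in mm, from 0 to 85.4, set as the call begins (- or left out, the last holds). The fingers move at their own pace and stop on an object; FORCE is the grip in N (left out, the last holds). Time passes only in rows, so rows that do not move let the fingers close. It gives the time, the measured TCP pose, the force, the opening and the grip force at its end, in the units of the state.
- get_state(): the state, without advancing time (a new reading comes with each control period).
- capture(name): name is "side" or "top" or "wrist"; returns a dict with "color" (384x512x3 uint8, blue, green, red), "range_z" (384x512 float32, mm along the optical axis (not along the pixel's ray), 0 where there is no reading), "vertical_fov" (degrees; the focal length in pixels is half the picture's height over the tangent of half this angle, whatever the lens; pixels are square), "cx", "cy" (the principal point, pixels), "k1" (the pictures are not rectified: a ray, as slopes to the right and down, at radius r is drawn at 1 + k1 r^2 times it, then the intrinsics apply), "R" (3x3) and "t" (3): a world point X has camera coordinates R X + t. Camera axes: x right, y down, z forward; pixel columns grow to the right and rows downward; lengths in mm; the calibration is good to about 2 mm. A picture is of the moment at which its call begins.
- job_done(): hands the job in; it is judged then, once.
The state is a dict: "time": time; "qpos": joint angles; "qd": joint speeds; "tau": joint torques, N m; "tcp_pos": TCP position; "ee_rot": TCP orientation; "ft_force": force on the tool from outside, world axes, zero at the start; "ft_torque": the same for the moment, N m; "grip_width": opening from 0.0 (shut) to 1.0 (fully open); "grip_force": force on a finger pad.
Only numpy, scipy, OpenCV 4.12 (cv2) and the standard library are available. Lean on these libraries where they do the work, as an engineer would, in place of code of your own. Each camera call takes 0.05 s, during which the arm holds its last target. There are 200 camera calls.

### The job

Two sample jars stand out of line on the robot's side of the row. With the fingertips, gently push each of them along the table into its own empty place in the row, between that place's printed lines and right up against the aluminium stop bar. Do not pinch, lift or tip the jars, and leave the jars already in the row and everything else where they are.

Things in the scene. Friction and masses are not known exactly. Their poses are not given: they have to be found in the camera images.
- stop: fixed straight aluminium bar, 460 mm long (its y), 20 thick, 30 high; origin on the table at the middle of its robot-side face, x axis square into the bar, away from the robot. In front of that face a flat paper strip (no obstacle) has five places, 85 mm apart along y, third at y = 0, parted by black lines 85 mm long. Three places hold a jar against the bar, two are empty
- place_a: an empty place in the row: a black dot, 12 mm across, on the paper between two printed lines. Origin at the dot on the table, 28 mm in front of the bar face: where the centre of a jar belongs when it touches the bar; axes parallel to the stop's (x into the bar, y along it). Any two of the five places may be the empty ones
- place_b: the other empty place, exactly like place_a; either stray jar may go to either place
- stray_a: amber sample jar with a white lid, 56 mm diameter at the body (up to 36 mm high), lid 50 mm diameter, 54 mm high in all, 100 to 210 g; origin at the centre of its underside; one of the two jars out of line, to be pushed; starts on the robot's right (-y). It slides on its flat bottom with friction of about 0.5 to 2 N
- stray_b: amber sample jar with a white lid, 56 mm diameter at the body (up to 36 mm high), lid 50 mm diameter, 54 mm high in all, 100 to 210 g; origin at the centre of its underside; the other jar out of line, to be pushed; starts on the robot's left (+y)
- row_a: amber sample jar with a white lid, 56 mm diameter at the body (up to 36 mm high), lid 50 mm diameter, 54 mm high in all, 100 to 210 g; origin at the centre of its underside; stands already in the row against the bar; loose, leave it alone
- row_b: amber sample jar with a white lid, 56 mm diameter at the body (up to 36 mm high), lid 50 mm diameter, 54 mm high in all, 100 to 210 g; origin at the centre of its underside; stands already in the row against the bar; loose, leave it alone
- row_c: amber sample jar with a white lid, 56 mm diameter at the body (up to 36 mm high), lid 50 mm diameter, 54 mm high in all, 100 to 210 g; origin at the centre of its underside; stands already in the row against the bar; loose, leave it alone
- vial: small amber vial, 24 mm diameter, 45 mm high, loose, between the stray jars and nearer the robot; origin under its centre; leave it alone
- beaker: clear open beaker, 76 mm diameter at the rim, 95 mm high, loose, at the right; origin under its centre; leave it alone
- bottle: white closed bottle with a red cap, 64 mm diameter, 160 mm high, loose, at the left; origin under its centre; leave it alone
- spoon: round metal spoon with a wooden handle, lying flat, 160 mm long along its x, loose, at the left; leave it alone
- pen: grey pen lying flat, 140 mm long along its x, 12 mm high, loose, at the right; origin under its middle; leave it alone

How it is judged:
By the outcome, as a careful person would: the job done as asked, in the order asked, and still so for the second after the job is handed in, with the robot touching nothing.
It also fails if it takes over 72 s, if anything falls off the work surface, if the arm or the gripper's body presses on something with over 40 N, if the wrist force passes 120 N, or if a joint passes its speed limit or range.

## Working session

There is one attempt and no reset: what is moved stays moved. The work goes in short steps, Python scripts to look and compute and a shell command to move; the robot and the scene stay as the last step left them, time stands still between calls to the robot, and variables do not carry over. Pictures are saved under pics/ and viewed, at most 12 in all, crops included, and the job is handed in when it is done.

```bash
mkdir -p pics; cat > h.py <<'E'
from plant import *
import numpy as np, cv2
def f(c): return c["color"].shape[0]/2/np.tan(np.radians(c["vertical_fov"])/2)
def ray(c,u,v):
    F=f(c); K=np.array([[F,0,c["cx"]],[0,F,c["cy"]],[0,0,1]])
    d=np.array([(u-c["cx"])/F,(v-c["cy"])/F]); s=d.copy()
    for _ in range(20): s=d/(1+c["k1"]*(s@s))
    return np.array([s[0],s[1],1])
def onz(c,u,v,z):
    R=np.array(c["R"]);t=np.array(c["t"]); C=-R.T@t; d=R.T@ray(c,u,v)
    return C+d*(z-C[2])/d[2]
def save(n,p,crop=None,s=1):
    c=capture(n); im=c["color"]
    import pickle; pickle.dump(c,open(p+".pkl","wb"))
    if crop: im=im[crop[1]:crop[3],crop[0]:crop[2]]
    cv2.imwrite("pics/"+p+".png",cv2.resize(im,None,fx=s,fy=s,interpolation=cv2.INTER_CUBIC)); return c
E
python3 - <<'E'
from h import *
for n in("top","side"):
    c=save(n,n+"0",s=1.5); R=np.array(c["R"]); print(n,-R.T@c["t"],R.tolist(),c["k1"])
s=get_state(); print(s["time"],s["tcp_pos"],s["ee_rot"],s["ft_force"],s["grip_width"])
E
```

```text
top [ 477.53317447   18.28538295 1012.56845427] [[0.014691363200228649, -0.999839611825409, 0.010242776583247144], [-0.9978773204390297, -0.01531096419728315, -0.0632963484631742], [0.06344302326293279, -0.009291124806225567, -0.9979422116531067]] -0.05543355652401085
side [ 375.42885366 -680.04755549  863.42552494] [[0.9742359151676283, -0.2254168651168978, 0.007184602867512438], [-0.16650465646437315, -0.7403781984871521, -0.6512421382102053], [0.15212028455526444, 0.6332672106826541, -0.7588359894608561]] 0.012268552394868204
0.1 [234.20810626 605.80757814 302.95610919] [ 1.83349647e-01  9.83047369e-01 -8.62871239e-04 -1.80186869e-04] [-0.52436874 -0.04516196 -0.06821091] 1.0003190144475809
```

View pics/top0.png

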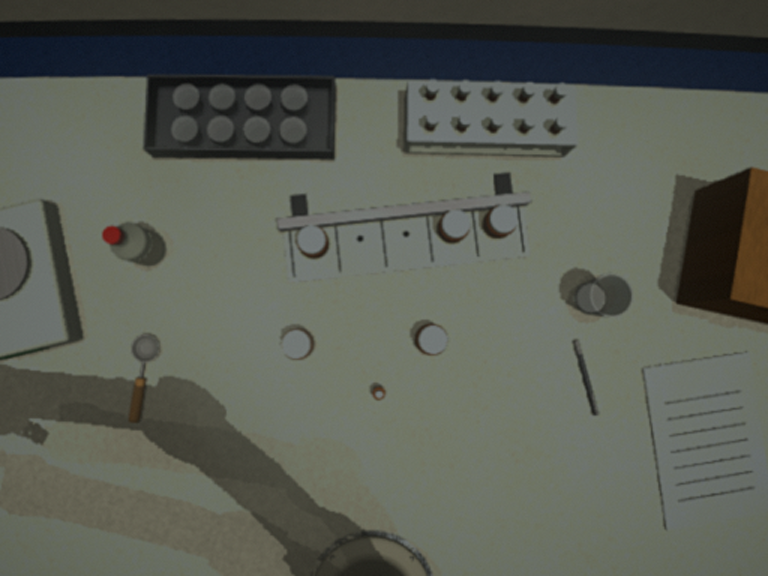

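The top view shows the empty dots at about (361,238) and (406,233) and the stray lids at (296,344) and (432,339). The row lids are at (312,239), (455,224) and (501,219), and the vial is at (378,391). I'll enlarge that area.

```bash
python3 - <<'E'
import cv2,pickle
c=pickle.load(open("top0.pkl","rb"));im=c["color"][120:280,175:365]
cv2.imwrite("pics/crop0.png",cv2.resize(im,None,fx=3.75,fy=3.75,interpolation=cv2.INTER_CUBIC)*1)
E
```

```text
(no output)
```

View pics/crop0.png

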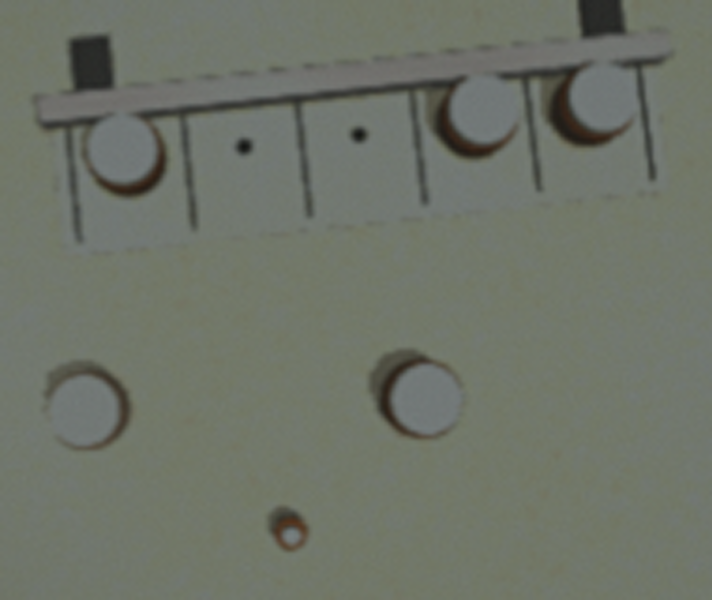

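The crop shows the dots at (244,147) and (359,134), the stray lids at (87,410) and (425,399), and the vial top at (291,535). The lines cross the bar face from (68,128) to (640,67).

```bash
python3 - <<'E'
from h import *
import pickle
c=pickle.load(open("top0.pkl","rb"))
P={"dotL":(244,147,0),"dotR":(359,134,0),"strayL":(87,410,54),"strayR":(425,399,54),"row1":(123,149,54),"row2":(483,111,54),"row3":(600,100,54),"vial":(291,535,45),"lineL":(78,241,0),"l2":(194,229,0),"l3":(309,216,0),"l4":(424,203,0),"lineR":(653,181,0)}
W={k:onz(c,175+(u+.5)/3.75-.5,120+(v+.5)/3.75-.5,z)[:2] for k,(u,v,z) in P.items()}
for k,w in W.items(): print(k,w.round(1))
y=W["lineL"]-W["lineR"]; print("len",np.linalg.norm(y)); y/=np.linalg.norm(y); x=np.array([y[1],-y[0]])
print("x",x,"yaw deg",np.degrees(np.arctan2(x[1],x[0])))
o=(W["dotL"]+W["dotR"])/2
for k,w in W.items(): print(k,"rel dotR",(w-W["dotR"])@x,(w-W["dotR"])@y)
E
python3 - <<'E'
from scipy.spatial.transform import Rotation as R
print(R.from_quat([0.18335,0.98305,-0.00086,-0.00018]).as_matrix().round(3))
E
```

```text
dotL [643.2  30.2]
dotR [654.3 -54.3]
strayL [450.4 134.6]
strayR [461.4 -97.9]
row1 [631.7 113.7]
row2 [ 662.7 -137.1]
row3 [ 672.1 -219.5]
vial [366.1  -7. ]
lineL [572.  150.5]
l2 [582.1  65.9]
l3 [593.  -18.2]
l4 [ 603.9 -102.6]
lineR [ 623.2 -272.3]
len 425.9146132026872
x [0.99272897 0.12037104] yaw deg 6.9135167712417465
dotL rel dotR -0.8176593893054068 85.21556610009957
dotR rel dotR 0.0 0.0
strayL rel dotR -179.63537281407466 212.02172193149477
strayR rel dotR -196.76037093735317 -20.08198728868373
row1 rel dotR -2.2419292844215555 169.4944319707025
row2 rel dotR -1.6574294645820675 -83.21579932775191
row3 rel dotR -2.2417194167572374 -166.22811359013528
vial rel dotR -280.39026818245515 81.5520496087871
lineL rel dotR -57.06985177012899 213.2058768937757
l2 rel dotR -57.21927758287259 127.92509562316376
l3 rel dotR -56.52316835568179 43.1758069579451
l4 rel dotR -55.787850391058946 -41.896601278081654
lineR rel dotR -57.06985177012899 -212.7087363089115
[[-0.933  0.36  -0.001]
 [ 0.36   0.933 -0.002]
 [ 0.    -0.002 -1.   ]]
```

```bash
cat > to.py <<'E'
from h import *; import sys
from scipy.spatial.transform import Rotation as Ro
def to(x,y,z,yaw):
    s=get_state(); R=Ro.from_quat(s["ee_rot"]); a=np.radians(yaw)
    T=Ro.from_matrix(np.array([[-np.cos(a),-np.sin(a),0],[-np.sin(a),np.cos(a),0],[0,0,-1]]).T.T.T)
    print("t",round(s["time"],2),"pos",np.round(s["tcp_pos"],1),"F",np.round(s["ft_force"],1),
      "shift in target tool axes",T.inv().apply(np.array([x,y,z])-s["tcp_pos"]).round(1),"turn deg",np.degrees((R.inv()*T).as_rotvec()).round(1))
to(*map(float,sys.argv[1:]))
E
sed -i 's/np.array(\[\[-np.cos(a),-np.sin(a),0\],\[-np.sin(a),np.cos(a),0\],\[0,0,-1\]\]).T.T.T/np.array([[-np.cos(a),-np.sin(a),0],[-np.sin(a),np.cos(a),0],[0,0,-1]])/' to.py
python3 -m pendant '{"translation":[[0,0,0],[0,0,0],[0,0,0],[0,0,0],[0,0,0]],"delta_rot":[[0,0,5],[0,0,5],[0,0,5],[0,0,5],[0,0,2.5]]}' 40
python3 to.py 407 176 160 -43.6
```

```text
time: 0.52
tcp_pos: [234.2, 606.0, 303.3]
ee_rot: [0.374, 0.928, -0.001, -0.0]
ft_force: [-0.4, 0.4, 0.0]
grip_width: 0.466
grip_force: 0.0
t 0.52 pos [234.2 606.  303.3] F [-0.4  0.4  0. ] shift in target tool axes [-421.7 -192.2  143.3] turn deg [-0.1  0.  -0.3]
```

```bash
N='"delta_rot":[[0,0,0],[0,0,0],[0,0,0],[0,0,0],[0,0,0]]'
python3 -m pendant '{"translation":[[-28,-13,5],[-28,-13,5],[-28,-13,5],[-28,-13,5],[-28,-13,5]],"delta_rot":[[0,0,0],[0,0,0],[0,0,0],[0,0,0],[0,0,0]]}' 40 >/dev/null
python3 -m pendant '{"translation":[[-28,-13,10],[-28,-13,10],[-28,-13,10],[-28,-13,10],[-28,-13,10]],"delta_rot":[[0,0,0],[0,0,0],[0,0,0],[0,0,0],[0,0,0]]}' >/dev/null
python3 -m pendant '{"translation":[[-28,-12,14],[-28,-12,14],[-28,-12,14],[-28,-12,14],[-28,-12,14]],"delta_rot":[[0,0,0],[0,0,0],[0,0,0],[0,0,0],[0,0,0]]}' >/dev/null
python3 -m pendant '{"translation":[[0,0,0],[0,0,0]],"delta_rot":[[0,0,0],[0,0,0]]}'
python3 to.py 407 176 80 -43.6
python3 - <<'E'
from h import *
c=save("wrist","w1",s=1.5); print(c["R"],c["t"])
E
```

```text
time: 1.93
tcp_pos: [407.0, 176.8, 157.9]
ee_rot: [0.374, 0.928, -0.001, -0.001]
ft_force: [0.7, 0.5, -0.1]
grip_width: 0.467
grip_force: 0.0
t 1.93 pos [407.  176.8 157.9] F [ 0.7  0.5 -0.1] shift in target tool axes [-0.5 -0.6 77.9] turn deg [-0.2 -0.  -0.3]
[[ 0.69330237  0.72064454 -0.00180681]
 [ 0.68555295 -0.65876518  0.30991223]
 [ 0.22214629 -0.21610155 -0.95076346]] [-409.4844752  -157.84116397  190.27631684]
```

View pics/w1.png

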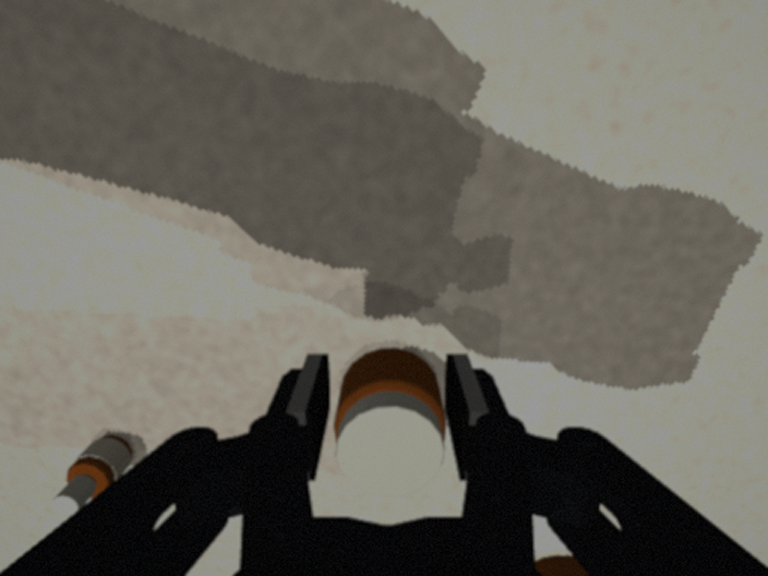

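The wrist view has forward at the bottom of the picture. The jar's lid centre is at (390,452), laterally midway between the fingers (about 386), so I'll go down and push.

```bash
python3 - <<'E'
from h import *;import pickle
c=pickle.load(open("w1.pkl","rb")); print(onz(c,390/1.5,455/1.5,54))
E
python3 -m pendant '{"translation":[[0,0,20],[0,0,20],[0,0,20],[0,0,18],[0,0,0]],"delta_rot":[[0,0,0],[0,0,0],[0,0,0],[0,0,0],[0,0,0]]}'
python3 -m pendant '{"translation":[[-5,0,0],[-5,0,0],[-5,0,0],[-4,0,0],[-4,0,0]],"delta_rot":[[0,0,0],[0,0,0],[0,0,0],[0,0,0],[0,0,0]]}'
python3 -m pendant '{"translation":[[-3,0,0],[-3,0,0],[-3,0,0],[-3,0,0],[-3,0,0]],"delta_rot":[[0,0,0],[0,0,0],[0,0,0],[0,0,0],[0,0,0]]}'
python3 - <<'E'
from h import *;save("wrist","w2",s=1)
E
```

```text
[450.84423599 136.69005271  54.        ]
time: 2.4
tcp_pos: [405.2, 180.0, 78.8]
ee_rot: [0.37, 0.929, -0.001, -0.002]
ft_force: [-0.4, -0.4, 0.3]
grip_width: 0.471
grip_force: 0.0
time: 2.82
tcp_pos: [425.0, 162.8, 81.8]
ee_rot: [0.372, 0.928, 0.001, 0.001]
ft_force: [-0.3, 0.3, -0.6]
grip_width: 0.47
grip_force: 0.0
time: 3.23
tcp_pos: [434.7, 152.9, 80.9]
ee_rot: [0.371, 0.928, 0.0, -0.0]
ft_force: [-1.2, 0.7, 1.2]
grip_width: 0.465
grip_force: 1.1
```

View pics/w2.png

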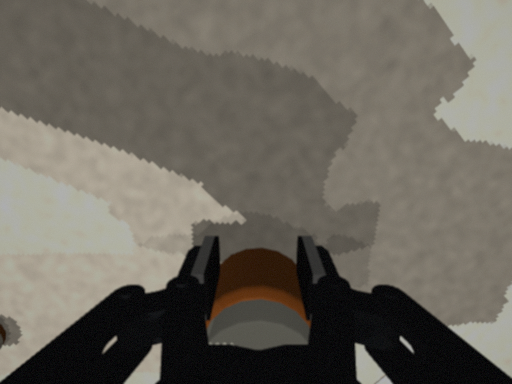

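The jar is now cupped between the fingertips, with both finger fronts (rows 236–300) against the body and about 1 N of contact force. Next I push it about 155 mm diagonally.

```bash

python3 -m pendant '{"translation":[[-5,0,0],[-6,0,0],[-6,0,0],[-6,0,0],[-6,0,0]],"delta_rot":[[0,0,0],[0,0,0],[0,0,0],[0,0,0],[0,0,0]]}' | grep -E "pos|ft|time"
python3 -m pendant '{"translation":[[-6,0,0],[-6,0,0],[-6,0,0],[-6,0,0],[-6,0,0]],"delta_rot":[[0,0,0],[0,0,0],[0,0,0],[0,0,0],[0,0,0]]}' | grep -E "pos|ft|time"
python3 -m pendant '{"translation":[[-6,0,0],[-6,0,0],[-6,0,0],[-6,0,0],[-6,0,0]],"delta_rot":[[0,0,0],[0,0,0],[0,0,0],[0,0,0],[0,0,0]]}' | grep -E "pos|ft|time"
python3 -m pendant '{"translation":[[-6,0,0],[-6,0,0],[-6,0,0],[-6,0,0],[-6,0,0]],"delta_rot":[[0,0,0],[0,0,0],[0,0,0],[0,0,0],[0,0,0]]}' | grep -E "pos|ft|time"
python3 -m pendant '{"translation":[[-6,0,0],[-6,0,0],[-5,0,0],[-4,0,0],[-3,0,0]],"delta_rot":[[0,0,0],[0,0,0],[0,0,0],[0,0,0],[0,0,0]]}' | grep -E "pos|ft|time"
python3 -m pendant '{"translation":[[-2,0,0],[-1,0,0],[0,0,0]],"delta_rot":[[0,0,0],[0,0,0],[0,0,0]]}' | grep -E "pos|ft|time"
python3 to.py 547.6 42 81 -43.6
python3 - <<'E'
from h import *;save("side","s2",crop=(150,100,450,325),s=2.6)
E
```

```text
time: 3.7
tcp_pos: [456.3, 132.1, 80.9]
ft_force: [-1.2, 1.7, 1.6]
time: 4.12
tcp_pos: [477.8, 111.6, 80.9]
ft_force: [-1.1, 0.9, 0.8]
time: 4.53
tcp_pos: [499.5, 91.0, 80.9]
ft_force: [-1.1, 1.1, 0.8]
time: 4.95
tcp_pos: [521.3, 70.3, 80.9]
ft_force: [-1.1, 1.0, 0.8]
time: 5.37
tcp_pos: [538.6, 53.6, 80.9]
ft_force: [-2.0, 1.0, 1.5]
time: 5.62
tcp_pos: [540.5, 51.9, 80.9]
ft_force: [0.3, 0.7, 0.3]
t 5.62 pos [540.5  51.9  80.9] F [0.3 0.7 0.3] shift in target tool axes [-11.9  -2.3  -0.1] turn deg [ 0.  0. -0.]
```

View pics/s2.png

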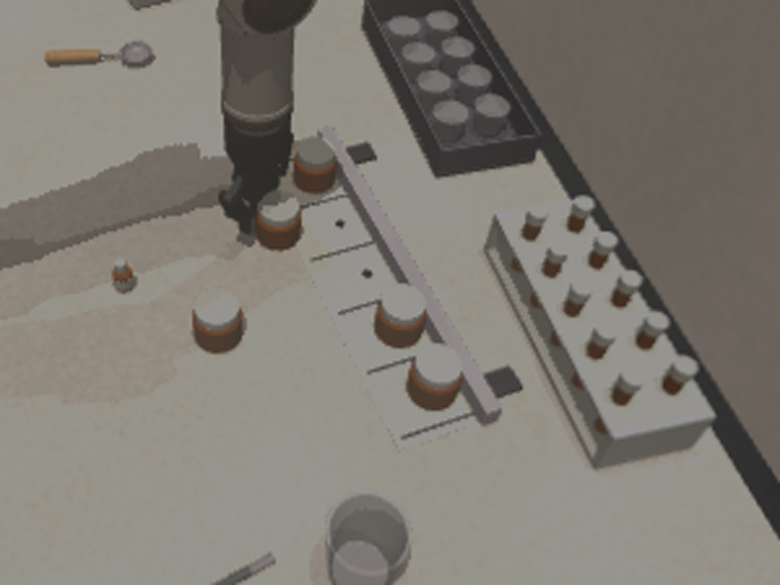

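The side view shows the jar upright at (279,222), with the places behind it and row jars untouched. I'll push about 13 mm more, back off and turn to the bar normal.

```bash

python3 -m pendant '{"translation":[[-3,0,0],[-4,0,0],[-3,0,0],[-2,0,0],[-1,0,0]],"delta_rot":[[0,0,0],[0,0,0],[0,0,0],[0,0,0],[0,0,0]]}' | grep -E "pos|ft|time"
python3 -m pendant '{"translation":[[3,0,0],[6,0,0],[9,0,0],[12,0,0],[0,0,0]],"delta_rot":[[0,0,0],[0,0,0],[0,0,0],[0,0,0],[0,0,0]]}' | grep -E "pos|ft|time"
python3 -m pendant '{"translation":[[0,0,0],[0,0,0],[0,0,0],[0,0,0],[0,0,0]],"delta_rot":[[0,0,-6.5],[0,0,-6.5],[0,0,-6.5],[0,0,-6.5],[0,0,-6.5]]}' | grep -E "pos|ft|time"
python3 -m pendant '{"translation":[[0,0,0],[0,0,0],[0,0,0],[0,0,0],[0,0,0]],"delta_rot":[[0,0,-6.5],[0,0,-6.5],[0,0,-5.1],[0,0,0],[0,0,0]]}' | grep -E "pos|ft|time"
python3 to.py 517.4 15.4 81 7
python3 - <<'E'
from h import *
c=save("top","t3",crop=(175,120,365,280),s=3.75)
E
```

```text
time: 6.08
tcp_pos: [550.2, 42.5, 80.8]
ft_force: [-0.4, 0.6, -0.8]
time: 6.5
tcp_pos: [525.3, 66.6, 80.6]
ft_force: [-0.4, 1.4, 0.7]
time: 6.92
tcp_pos: [527.8, 64.3, 81.0]
ft_force: [0.4, -0.2, 1.3]
time: 7.33
tcp_pos: [527.8, 64.0, 80.9]
ft_force: [0.1, 0.4, -0.2]
t 7.33 pos [527.8  64.   80.9] F [ 0.1  0.4 -0.2] shift in target tool axes [ 16.3 -46.9  -0.1] turn deg [ 0.  -0.  -0.2]
```

View pics/t3.png

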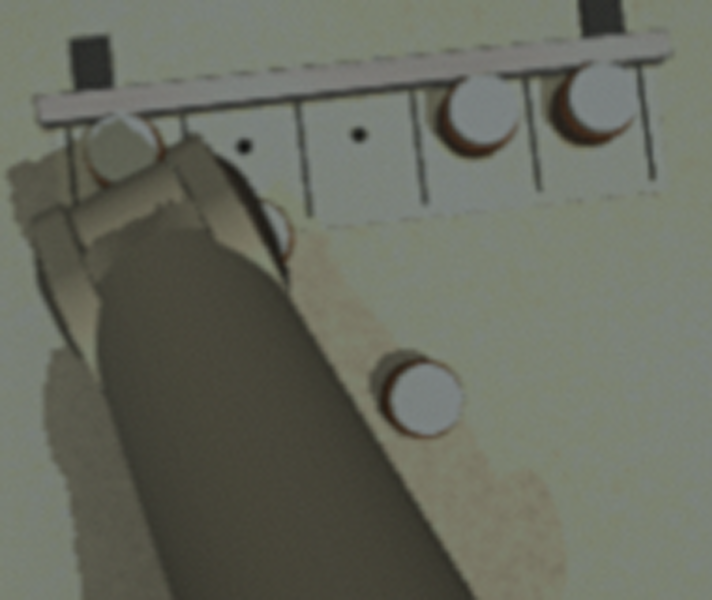

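The arm hides most of the jar. Its lid's right edge shows at (290,235), and the other jars haven't moved. I'll go behind it and measure with the wrist camera.

```bash

python3 -m pendant '{"translation":[[16,0,0],[0,-15,0],[0,-20,0],[0,-12,0],[0,0,0]],"delta_rot":[[0,0,0],[0,0,0],[0,0,0],[0,0,0],[0,0,0]]}' >/dev/null
python3 -m pendant '{"translation":[[0,0,0],[0,0,0]],"delta_rot":[[0,0,0],[0,0,0]]}' | grep -E "pos|ft|time"
python3 to.py 517.4 15.4 81 7
python3 - <<'E'
from h import *;save("wrist","w3",s=1.5)
E
```

```text
time: 7.97
tcp_pos: [517.9, 16.2, 81.0]
ft_force: [0.4, 0.3, 0.5]
t 7.97 pos [517.9  16.2  81. ] F [0.4 0.3 0.5] shift in target tool axes [ 0.6 -0.7 -0. ] turn deg [ 0.  0. -0.]
```

View pics/w3.png

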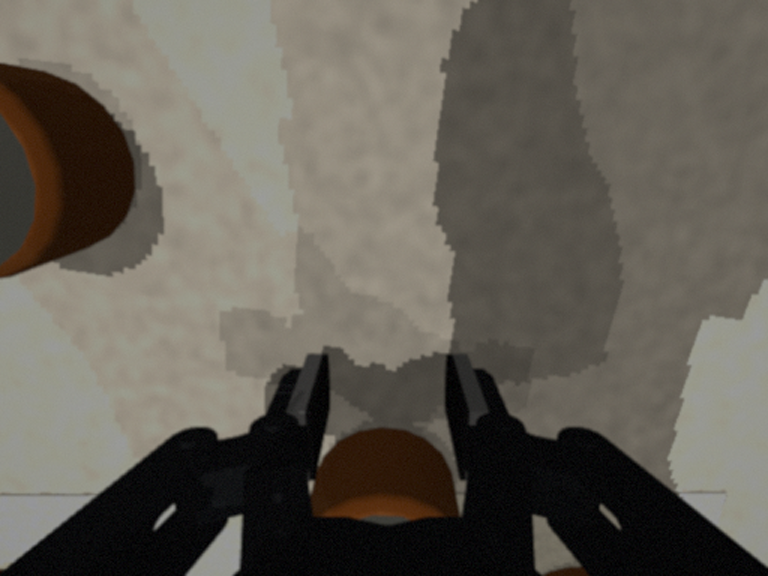

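The jar's body spans 312–458 (centre about 385) and the fingers' middle is 386, so it is centred. About 96 mm remain to contact with the bar.

```bash

python3 -m pendant '{"translation":[[-4,0,0],[-5,0,0],[-4,0,0],[-3,0,0],[-3,0,0]],"delta_rot":[[0,0,0],[0,0,0],[0,0,0],[0,0,0],[0,0,0]]}' | grep -E "pos|ft|time"
python3 -m pendant '{"translation":[[-3,0,0],[-4,0,0],[-5,-0.2,0],[-5,-0.2,0],[-5,-0.2,0]],"delta_rot":[[0,0,0],[0,0,0],[0,0,0],[0,0,0],[0,0,0]]}' | grep -E "pos|ft|time"
python3 -m pendant '{"translation":[[-5,-0.2,0],[-5,-0.2,0],[-5,0,0],[-5,0,0],[-5,0,0]],"delta_rot":[[0,0,0],[0,0,0],[0,0,0],[0,0,0],[0,0,0]]}' | grep -E "pos|ft|time"
python3 -m pendant '{"translation":[[-4,0,0],[-4,0,0],[-3,0,0],[-2,0,0],[-1,0,0]],"delta_rot":[[0,0,0],[0,0,0],[0,0,0],[0,0,0],[0,0,0]]}' | grep -E "pos|ft|time"
python3 -m pendant '{"translation":[[-1,0,0],[-1,0,0],[-1,0,0]],"delta_rot":[[0,0,0],[0,0,0],[0,0,0]]}' | grep -E "pos|ft|time"
python3 to.py 613.3 26.5 81 7
```

```text
time: 8.43
tcp_pos: [537.3, 17.8, 80.9]
ft_force: [0.4, -0.0, 0.0]
time: 8.85
tcp_pos: [559.0, 19.5, 80.8]
ft_force: [-0.2, -1.3, -0.5]
time: 9.27
tcp_pos: [584.0, 22.3, 80.8]
ft_force: [-1.6, -0.4, -0.6]
time: 9.68
tcp_pos: [597.7, 24.0, 80.9]
ft_force: [-1.2, 0.4, 0.1]
time: 9.93
tcp_pos: [600.3, 24.2, 80.9]
ft_force: [-0.7, 0.1, 0.5]
t 9.93 pos [600.3  24.2  80.9] F [-0.7  0.1  0.5] shift in target tool axes [-13.2   0.7  -0.1] turn deg [-0. -0. -0.]
```

```bash

python3 -m pendant '{"translation":[[-2,0.2,0],[-2,0.2,0],[-2,0,0],[-1,0,0],[-1,0,0]],"delta_rot":[[0,0,0],[0,0,0],[0,0,0],[0,0,0],[0,0,0]]}' | grep -E "pos|ft|time"
python3 -m pendant '{"translation":[[-1,0,0],[-1,0,0]],"delta_rot":[[0,0,0],[0,0,0]]}' | grep -E "pos|ft|time"
python3 -m pendant '{"translation":[[-1,0,0],[-1,0,0]],"delta_rot":[[0,0,0],[0,0,0]]}' | grep -E "pos|ft|time"
```

```text
time: 10.35
tcp_pos: [608.5, 25.7, 80.9]
ft_force: [-1.5, -1.2, 0.4]
time: 10.52
tcp_pos: [610.3, 25.9, 80.9]
ft_force: [-1.4, -1.0, 0.5]
time: 10.68
tcp_pos: [612.3, 26.1, 80.9]
ft_force: [-1.0, -0.2, 0.4]
```

```bash

for i in 1; do
python3 -m pendant '{"translation":[[-0.8,0,0],[0,0,0]],"delta_rot":[[0,0,0],[0,0,0]]}' | grep -E "pos|ft"
python3 -m pendant '{"translation":[[-0.8,0,0],[0,0,0]],"delta_rot":[[0,0,0],[0,0,0]]}' | grep -E "pos|ft"
python3 -m pendant '{"translation":[[-0.8,0,0],[0,0,0]],"delta_rot":[[0,0,0],[0,0,0]]}' | grep -E "pos|ft"; done
```

```text
tcp_pos: [612.9, 26.2, 80.8]
ft_force: [-2.2, -0.9, 1.2]
tcp_pos: [613.1, 26.2, 80.8]
ft_force: [-4.4, -0.2, 3.8]
tcp_pos: [613.3, 26.2, 80.6]
ft_force: [-6.0, -0.8, 5.2]
```

Force has risen to 6 N with the TCP stopped, so the jar is against the bar. I'll retract and go to the other stray.

```bash

python3 -m pendant '{"translation":[[2,0,0],[4,0,0],[8,0,0],[12,0,0],[15,0,0]],"delta_rot":[[0,0,0],[0,0,0],[0,0,0],[0,0,0],[0,0,0]]}' | grep -E "pos|ft"
python3 -m pendant '{"translation":[[0,0,-25],[0,0,-25],[0,0,-25],[0,0,-5],[0,0,0]],"delta_rot":[[0,0,0],[0,0,0],[0,0,-5.7],[0,0,0],[0,0,0]]}' | grep -E "pos|ft"
python3 to.py 402.9 -111.1 160 12.7
python3 - <<'E'
from h import *;save("side","s4",crop=(150,100,450,325),s=2.6)
E
```

```text
tcp_pos: [574.3, 21.5, 81.2]
ft_force: [-0.5, -0.7, 0.7]
tcp_pos: [575.5, 21.4, 163.2]
ft_force: [0.1, -0.7, 0.7]
t 12.02 pos [575.5  21.4 163.2] F [ 0.1 -0.7  0.7] shift in target tool axes [197.5 -91.3   3.2] turn deg [-0.1  0.3 -0.1]
```

View pics/s4.png

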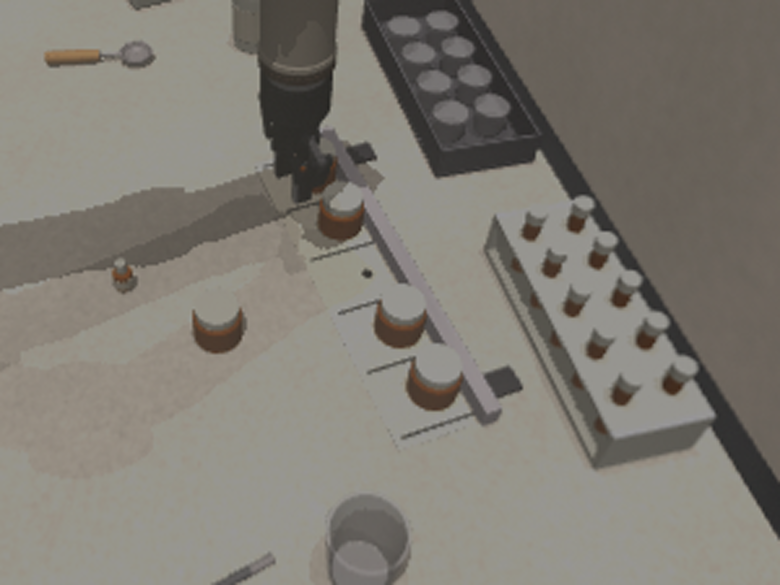

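The side view shows the first jar standing in its place at (342,212) against the bar, and the other dot free at (367,272). Next I go behind the second stray.

```bash

python3 -m pendant '{"translation":[[20,-9,0],[25,-11.5,0],[25,-11.5,0],[25,-11.5,0],[25,-11.5,0]],"delta_rot":[[0,0,0],[0,0,0],[0,0,0],[0,0,0],[0,0,0]]}' >/dev/null
python3 -m pendant '{"translation":[[25,-11.5,0],[25,-11.5,0],[20,-9,0],[7.5,-4,0],[0,0,0]],"delta_rot":[[0,0,0],[0,0,0],[0,0,0],[0,0,0],[0,0,0]]}' >/dev/null
python3 -m pendant '{"translation":[[0,0,20],[0,0,20],[0,0,20],[0,0,20],[0,0,0]],"delta_rot":[[0,0,0],[0,0,0],[0,0,0],[0,0,0],[0,0,0]]}' | grep -E "pos|ft|time"
python3 to.py 402.9 -111.1 81 12.7
python3 - <<'E'
from h import *;save("wrist","w5",s=1.5)
E
```

```text
time: 13.32
tcp_pos: [400.5, -109.0, 77.9]
ft_force: [-0.6, -0.1, -0.3]
t 13.32 pos [ 400.5 -109.    77.9] F [-0.6 -0.1 -0.3] shift in target tool axes [-1.8 -2.6 -3.1] turn deg [ 0.2 -0.2  0. ]
```

View pics/w5.png

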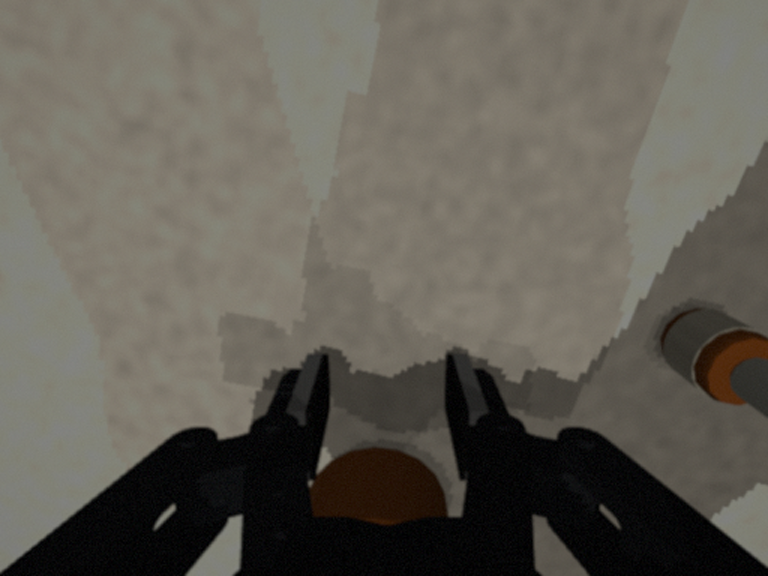

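The jar's body is centred at about 378 against the fingers' 386, so it is 2–3 mm toward -y. I'll correct by -2 mm and approach.

```bash

python3 -m pendant '{"translation":[[-4,-2,0],[-5,0,0],[-5,0,0],[-4,0,0],[-4,0,0]],"delta_rot":[[0,0,0],[0,0,0],[0,0,0],[0,0,0],[0,0,0]]}' | grep -E "pos|ft"
python3 -m pendant '{"translation":[[-3,0,0],[-3,0,0],[-3,0,0],[-3,0,0],[-3,0,0]],"delta_rot":[[0,0,0],[0,0,0],[0,0,0],[0,0,0],[0,0,0]]}' | grep -E "pos|ft"
python3 to.py 624.0 -58.0 81 12.7
```

```text
tcp_pos: [424.4, -107.9, 81.7]
ft_force: [-0.1, -0.3, 0.9]
tcp_pos: [437.3, -104.6, 80.8]
ft_force: [-1.6, 0.2, 2.0]
t 14.2 pos [ 437.3 -104.6   80.8] F [-1.6  0.2  2. ] shift in target tool axes [-192.3    4.4   -0.2] turn deg [ 0.  -0.1 -0. ]
```

```bash

python3 -m pendant '{"translation":[[-4,0,0],[-5,0,0],[-5,0,0],[-5,0,0],[-5,0,0]],"delta_rot":[[0,0,0],[0,0,0],[0,0,0],[0,0,0],[0,0,0]]}' | grep -E "pos|ft"
python3 -m pendant '{"translation":[[-5,0,0],[-5,0,0],[-5,0,0],[-5,0,0],[-5,0,0]],"delta_rot":[[0,0,0],[0,0,0],[0,0,0],[0,0,0],[0,0,0]]}' | grep -E "pos|ft"
python3 -m pendant '{"translation":[[-5,0,0],[-5,0,0],[-5,0,0],[-5,0,0],[-5,0,0]],"delta_rot":[[0,0,0],[0,0,0],[0,0,0],[0,0,0],[0,0,0]]}' | grep -E "pos|ft"
python3 -m pendant '{"translation":[[-5,0.3,0],[-5,0.3,0],[-5,0.3,0],[-5,0.3,0],[-5,0.3,0]],"delta_rot":[[0,0,0.5],[0,0,0.5],[0,0,0.5],[0,0,0.5],[0,0,0.5]]}' | grep -E "pos|ft"
python3 -m pendant '{"translation":[[-4,0.3,0],[-4,0.3,0],[-3,0.3,0],[-2,0.3,0],[-1,0.3,0]],"delta_rot":[[0,0,0.5],[0,0,0.5],[0,0,0.5],[0,0,0.5],[0,0,0.5]]}' | grep -E "pos|ft|time"
python3 to.py 624.0 -58.0 81 7
```

```text
tcp_pos: [461.9, -99.0, 80.8]
ft_force: [0.6, -0.2, -0.8]
tcp_pos: [486.1, -93.6, 80.9]
ft_force: [-1.3, 0.3, -0.3]
tcp_pos: [510.4, -88.2, 80.9]
ft_force: [-0.3, -0.2, -0.6]
tcp_pos: [534.6, -81.6, 80.9]
ft_force: [-0.7, -0.1, -0.3]
time: 16.28
tcp_pos: [548.0, -77.8, 80.9]
ft_force: [-0.4, 0.7, 0.1]
t 16.28 pos [548.  -77.8  80.9] F [-0.4  0.7  0.1] shift in target tool axes [-77.9  10.4  -0.1] turn deg [0.  0.  0.6]
```

```bash

python3 -m pendant '{"translation":[[-4,0.6,0],[-5,0.7,0],[-5,0.7,0],[-5,0.7,0],[-5,0.7,0]],"delta_rot":[[0,0,0.6],[0,0,0],[0,0,0],[0,0,0],[0,0,0]]}' | grep -E "pos|ft"
python3 -m pendant '{"translation":[[-5,0.7,0],[-5,0.7,0],[-4,0.6,0],[-3,0.4,0],[-2,0.2,0]],"delta_rot":[[0,0,0],[0,0,0],[0,0,0],[0,0,0],[0,0,0]]}' | grep -E "pos|ft"
python3 to.py 624.0 -58.0 81 7
python3 - <<'E'
from h import *;save("wrist","w6",s=1.5)
E
```

```text
tcp_pos: [571.8, -71.4, 80.9]
ft_force: [-1.9, -1.0, -0.3]
tcp_pos: [590.1, -66.4, 80.9]
ft_force: [-0.6, -0.7, 1.1]
t 17.12 pos [590.1 -66.4  80.9] F [-0.6 -0.7  1.1] shift in target tool axes [-34.7   4.2  -0.1] turn deg [0.  0.  0.1]
```

View pics/w6.png

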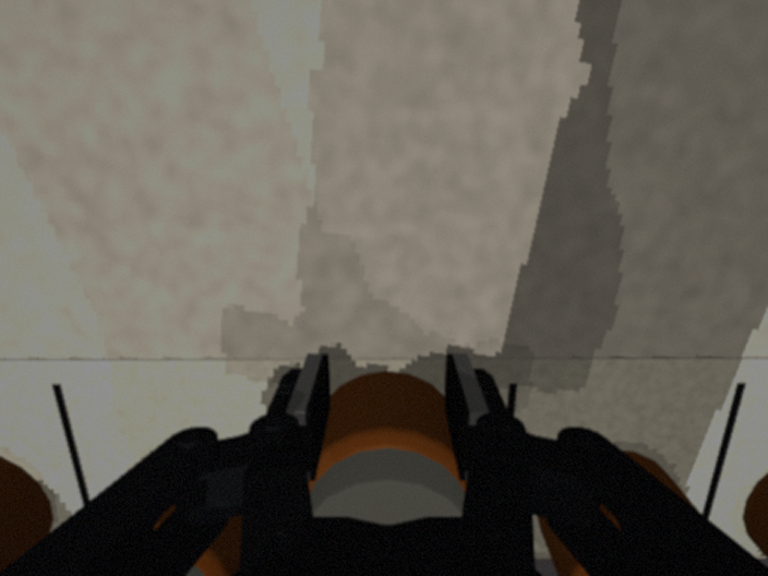

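The jar is centred in the cup (about 387). The line ends at 57, 513 and 741 put the place's middle at 399, or +4.5 mm, which agrees with the computed +4.2. About 35 mm remain.

```bash

python3 -m pendant '{"translation":[[-3,0.6,0],[-4,0.8,0],[-4,0.8,0],[-4,0.8,0],[-3,0.5,0]],"delta_rot":[[0,0,0],[0,0,0],[0,0,0],[0,0,0],[0,0,0]]}' | grep -E "pos|ft"
python3 -m pendant '{"translation":[[-3,0.4,0],[-3,0.3,0],[-2,0,0],[-2,0,0],[-1,0,0]],"delta_rot":[[0,0,0],[0,0,0],[0,0,0],[0,0,0],[0,0,0]]}' | grep -E "pos|ft"
python3 -m pendant '{"translation":[[-1,0,0],[-1,0,0]],"delta_rot":[[0,0,0],[0,0,0]]}' | grep -E "pos|ft"
python3 to.py 624.0 -58.0 81 7
```

```text
tcp_pos: [607.7, -60.6, 80.9]
ft_force: [-0.3, 0.1, -0.8]
tcp_pos: [618.2, -58.8, 80.9]
ft_force: [-0.7, 0.2, -0.3]
tcp_pos: [619.8, -58.8, 80.9]
ft_force: [-1.2, -0.6, 0.6]
t 18.17 pos [619.8 -58.8  80.9] F [-1.2 -0.6  0.6] shift in target tool axes [-4.2  0.3 -0.1] turn deg [ 0.  -0.   0.1]
```

```bash

python3 -m pendant '{"translation":[[-1,0,0],[-1,0,0],[-1,0,0],[0,0,0]],"delta_rot":[[0,0,0],[0,0,0],[0,0,0],[0,0,0]]}' | grep -E "pos|ft"
python3 -m pendant '{"translation":[[-0.8,0,0],[0,0,0]],"delta_rot":[[0,0,0],[0,0,0]]}' | grep -E "pos|ft"
python3 -m pendant '{"translation":[[-0.8,0,0],[0,0,0]],"delta_rot":[[0,0,0],[0,0,0]]}' | grep -E "pos|ft"
```

```text
tcp_pos: [623.1, -58.3, 80.9]
ft_force: [0.0, -0.8, -1.1]
tcp_pos: [623.7, -58.2, 80.9]
ft_force: [-1.1, -0.0, -0.7]
tcp_pos: [624.0, -58.2, 80.8]
ft_force: [-1.7, 0.0, 1.0]
```

```bash

python3 -m pendant '{"translation":[[-0.8,0,0],[0,0,0]],"delta_rot":[[0,0,0],[0,0,0]]}' | grep -E "pos|ft"
python3 -m pendant '{"translation":[[-0.8,0,0],[0,0,0]],"delta_rot":[[0,0,0],[0,0,0]]}' | grep -E "pos|ft"
```

```text
tcp_pos: [624.2, -58.2, 80.7]
ft_force: [-5.7, -0.2, 3.8]
tcp_pos: [624.5, -58.1, 80.6]
ft_force: [-6.8, -0.3, 4.8]
```

Contact with the bar again, at about 7 N. I'll retract, rise clear of everything and check from the top.

```bash

python3 -m pendant '{"translation":[[2,0,0],[4,0,0],[8,0,0],[12,0,0],[15,0,0]],"delta_rot":[[0,0,0],[0,0,0],[0,0,0],[0,0,0],[0,0,0]]}' | grep -E "pos|ft"
python3 -m pendant '{"translation":[[0,0,-25],[0,0,-30],[0,0,-30],[0,0,-30],[0,0,-20]],"delta_rot":[[0,0,0],[0,0,0],[0,0,0],[0,0,0],[0,0,0]]}' | grep -E "pos|ft"
python3 -m pendant '{"translation":[[25,0,0],[30,0,0],[30,0,0],[30,0,0],[30,0,0]],"delta_rot":[[0,0,0],[0,0,0],[0,0,0],[0,0,0],[0,0,0]]}' >/dev/null
python3 -m pendant '{"translation":[[20,0,0],[10,0,0],[0,0,0],[0,0,0]],"delta_rot":[[0,0,0],[0,0,0],[0,0,0],[0,0,0]]}'
python3 - <<'E'
from h import *;save("top","t7",crop=(175,120,365,280),s=3.75)
E
```

```text
tcp_pos: [585.7, -62.7, 81.2]
ft_force: [0.2, 0.3, -0.3]
tcp_pos: [586.3, -62.9, 219.1]
ft_force: [0.5, -0.5, 0.6]
time: 20.75
tcp_pos: [412.7, -84.7, 216.5]
ee_rot: [-0.061, 0.998, -0.0, 0.001]
ft_force: [0.8, -0.2, -0.7]
grip_width: 0.469
grip_force: 0.0
```

View pics/t7.png

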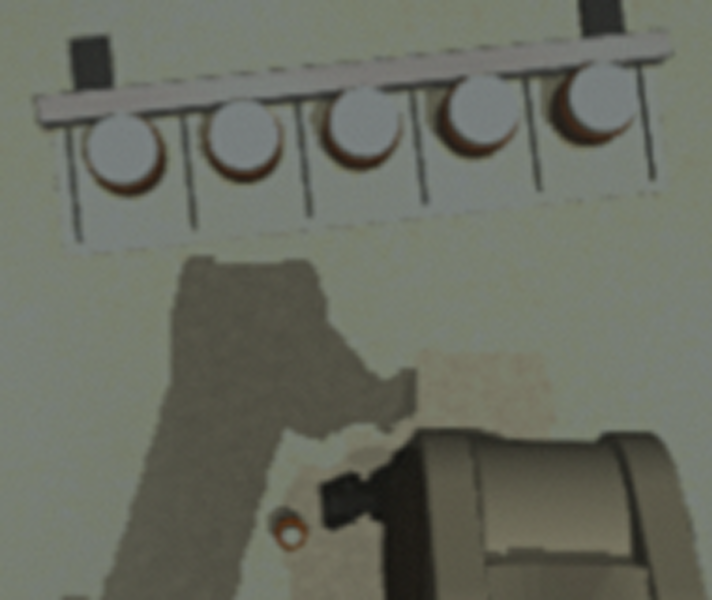

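All five lids lie in line at (123,149), (244,138), (364,125), (483,111) and (600,100), between their lines and at the bar, and the vial hasn't moved.

```bash
python3 -c "
from plant import *
print(job_done())"
```

```text
the job is handed in; nothing more can be done
None
```

Both stray jars were pushed upright into their places, between the lines and against the bar, and the job was handed in at about 21 s; in the final pictures nothing else had moved.

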